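Shut the gluing jig and hold its index plunger out

ROBOT

A 7-joint arm with a two-finger parallel gripper is mounted at the origin on the work surface. World frame = base frame: x ahead of the robot, y to its left, z up, the work surface at z = 0. Lengths are in m, angles in rad, forces in N, time in s.
With the tool pointing down it reaches from about 0.425 to 0.95 m from the base axis. Payload 4.7 kg.
Tool frame: the origin (TCP) lies between the finger pads; the fingertips stand 25 mm ahead of it and the grasp point (between the pads) lies 6 mm ahead of it; x points along the fingers, z is the direction in which the jaws open and shut, and the axes are right-handed (so a half turn about x gives the same grasp; the last joint's range is limited). The gripper opens to 85 mm and grips with 20 to 120 N. Pads are 22 mm wide; open, the fingers measure 114 mm over their backs; the gripper's body (76 mm by 85 mm) begins 54 mm behind the grasp point. The pads swing forward as they close: fully open they stand 13 mm farther back than shut.
Start: joints at [1.157, 0.469, -0.049, 1.532, 0.024, 1.141, -0.082], TCP at [0.253, -0.626, 0.256] pointing down, gripper open.
Joint ranges: [-2.59, 2.59], [-0.33, 1.99], [-1.39, 1.29], [0.1, 2.45], [-1.04, 4.18], [0.21, 1.99], [-2.66, 2.66]. Speed limits (rad/s): [2.57, 2.57, 3.14, 3.14, 3.14, 3.14, 3.14].

INTERFACE

Orientations are given as a 3x3 rotation matrix whose columns are the frame's x, y, z axes.
In Python, from rig import * gives the robot as it stands. Calls block until the motion is done:
- movep(position, orientation): joint-space move of the TCP to a pose.
- move_l(position, attitude=None, feed=0.15, until_force=None): straight line of the TCP; attitude=None keeps the orientation; feed is the mean speed in m/s. With until_force (N) it stops when the force on the tool has changed by that much, and returns True; else False.
- move_joints(angles): joint-space move.
- command_gripper(opening, newtons=None): finger opening in m; newtons is the grip in N (None keeps the last); returns when the fingers have stopped.
- sleep(seconds).
- inverse_kinematics(position, orientation): joint angles nearest the present ones, or None.
- sense(): the state.
- camera(name): name is "scene" or "top" or "wrist"; returns (picture, depth): 400x640x3 uint8, red, green, blue; 400x640 float32, m along the optical axis (not along the pixel's ray), 0 where there is no reading.
- camera_params(name): a dict with "K" (3x3 intrinsics, pixels), "position" and "rotation" of the camera in the world; the wrist camera has in their place "tool_from_camera" (4x4, takes a point from camera to tool coordinates, whose origin is the TCP and whose axes are the tool frame's). Camera axes: x right, y down, z forward; pixel columns grow to the right and rows downward; lengths in m; the calibration is good to about 2 mm. The wrist camera is an equidistant fisheye: a pixel r from the principal point sees the ray r / f radians off the axis. A picture is of the moment at which its call begins: read the wrist's pose just before it. camera_params takes no time and is no camera call.
A pose or a line that the arm cannot do raises Unreachable and nothing moves.
- finish_job(): hands the job in, once; it reports no verdict.
The state is a dict: "time_s": time; "joint_pos": joint angles; "qd": joint speeds; "joint_efforts": joint torques, N m; "position": TCP position; "tcp_rot": TCP orientation; "wrist_force": force on the tool from outside, world axes, zero at the start; "ft_torque": the same for the moment, N m; "finger_gap": finger opening in m.
Only numpy, scipy, OpenCV 4.12 (cv2) and the standard library are available. Lean on these libraries where they do the work, as an engineer would, in place of code of your own. Each camera call takes 0.05 s, during which the arm holds its last target. There are 200 camera calls.

TASK

The rotary gluing jig has just been loaded with a white compact case: swing its blue lid fully shut over the case. Then take the red knob of the spring-loaded index plunger, pull it straight up as far as it goes so that its pin is clear of the seat hole, and finish while still holding it there, so that a workmate can turn the platter. Leave the baskets, glue bottles and other things on the table where they are.

Things in the scene. Friction and masses are not known exactly. Their poses are not given: they have to be found in the camera images.
- jig: Rotary gluing jig, fixed to the table. Origin at the centre of its underside, z up. Dark round foot (210 mm across, 14 mm high), aluminium platter (190 mm across, top at 30 mm) and on it a white open square nest box, 100 x 100 mm outside, walls 4 mm, from 30 to 70 mm above the table, sides along the jig's x and y. The lid is hinged on the nest's +x rim. Yaw within 0.35 rad of the world's.
- lid (a joint): Blue lid of the nest, hinge angle in rad: 0 = shut flat on the nest (its hard stop), grows as it opens upward (1.57 = upright); starts between about 0.9 and 1.35. The hinge is stiff (0.13 N m friction): the lid stays where it is left, so push it on its outer face all the way down. Panel 100 x 100 x 8 mm (plus the tab), 0.15 kg; nothing latches it.
- lid_hinge (a point): Point on the lid's hinge axis, at its middle, 50 mm along the jig's +x from the jig's axis, 70.5 mm above the table. The axis runs along the jig's y. From here the panel reaches 100 mm (the tab 125 mm) towards the jig's -x when shut; the axis lies in its inner face, and its outer face is 8 mm further out (78.5 mm above the table when shut).
- lid_tab (a point): Middle of the outer face of the yellow thumb tab on the lid's free edge; 112 mm from the hinge axis, tab 36 mm wide, 8 mm thick, it sticks out 25 mm beyond the panel.
- bracket: Green bracket of the index plunger, fixed to the table, on the robot's side of the jig, left or right. Origin: the centre of the jig's underside, z up; the plunger stands 135 mm from it along the bracket's -x. Top plate 58 mm above the table, 44 mm wide (bracket y), 118 to 176 mm from the jig's axis. Under it, across a 20 mm gap where the pin shows, the platter's lug with the seat hole.
- plunger (a joint): Lift of the index plunger in m: 0 = pin seated (its tip 10 mm down in the seat hole), 0.018 = fully pulled up against its stop (pin tip 8 mm above the hole). A spring draws it down: 5 N at 0 rising to 12 N at 0.018; let go, it snaps back.
- plunger_knob (a point): Centre of the red ribbed knob of the plunger, a plain upright cylinder 24 mm in diameter and 34 mm high (from 80 to 114 mm above the table when seated; this point is at 97 mm). It moves straight up with the plunger. Below it there is only the 18 mm thick steel barrel, down to the plate at 58 mm.
- seat_hole (a point): Middle of the mouth of the seat hole in the lug (brass rim), right under the knob, 30 mm above the table.
- case: The loaded round white compact case, 66 mm in diameter, 28 mm high, loose on the nest's floor 34 mm above the table; origin at the centre of its underside. It stays in the nest.
- basket_brown: Bystander: dark brown basket of white cases, 280 x 200 x 65 mm, stacks up to 90 mm high; origin at the centre of its underside.
- basket_lime: Bystander: lime green basket, 280 x 200 x 65 mm, with cases up to 65 mm high; origin at the centre of its underside.
- glue_a: Bystander: yellow glue bottle with blue nozzle, 58 mm in diameter, 180 mm high; origin at the centre of its underside.
- glue_b: Bystander: white glue bottle with blue nozzle, 58 mm in diameter, 180 mm high; origin at the centre of its underside.
- snips: Bystander: yellow hand snips lying flat, 125 mm long, 12 mm high; origin near the pivot, on the table.
- spare_case: Bystander: another white case, 66 mm in diameter, 28 mm high, lying on the table; origin at the centre of its underside.
- tape_roll: Bystander: roll of beige tape lying flat, 84 mm in diameter, 20 mm high; origin at the centre of its underside.
Mind the look-alikes: they are no part of the job. There is more than one size of the jig; the one meant has the size given above.

How it is judged:
By the outcome, as a careful person would: the job done as asked, in the order asked, and still so for the second after the job is handed in, while the arm keeps its last pose, push and grip.
It also fails if it takes over 48 s, if anything falls off the work surface, if the arm or the gripper's body presses on something with over 40 N, if the wrist force passes 120 N, or if a joint passes its speed limit or range.

## Working session

There is one attempt and no reset: what is moved stays moved. The work goes in short steps, each a Python script; the robot and the scene stay as the last script left them, time stands still between calls to the robot, and variables do not carry over. Pictures are saved under pics/ and viewed, about 8 in all and at most 12, crops included, and the job is handed in when it is done.

```bash
mkdir -p pics; ls; python3 - <<'E'
from rig import *
import cv2,numpy as np
for n in("scene","top"):
    p,d=camera(n); cv2.imwrite(f"pics/{n}0.png",p[...,::-1]); np.savez(f"{n}0.npz",p=p,d=d)
    print(n,camera_params(n))
print(camera_params("wrist")); s=sense(); print(s["time_s"],s["position"],s["tcp_rot"])
E
```

```text
pics
scene {'K': array([[474.18712686,   0.        , 323.62289837],
       [  0.        , 474.18712686, 203.13598645],
       [  0.        ,   0.        ,   1.        ]]), 'position': array([ 1.4889425 , -0.70666299,  1.09257269]), 'rotation': array([[ 5.99138993e-01,  5.27305937e-01, -6.02478975e-01],
       [ 8.00644993e-01, -3.94358568e-01,  4.51053118e-01],
       [ 2.50240961e-04, -7.52615286e-01, -6.58460454e-01]])}
top {'K': array([[403.23611509,   0.        , 326.23897624],
       [  0.        , 403.23611509, 197.82655352],
       [  0.        ,   0.        ,   1.        ]]), 'position': array([ 0.49405102, -0.00871959,  1.19394099]), 'rotation': array([[ 0.0170768 , -0.99837757,  0.05431954],
       [-0.99985271, -0.01695845,  0.00263913],
       [-0.00171367, -0.05435661, -0.99852012]])}
{'K': array([[309.70691629,   0.        , 317.78379128],
       [  0.        , 309.70691629, 198.89071282],
       [  0.        ,   0.        ,   1.        ]]), 'tool_from_camera': array([[ 3.53207965e-04, -3.21816323e-01,  9.46802054e-01,
        -1.19042715e-01],
       [-5.03922137e-04, -9.46802050e-01, -3.21816134e-01,
         8.33392969e-02],
       [ 9.99999811e-01, -3.63446492e-04, -4.96588394e-04,
        -2.44465226e-04],
       [ 0.00000000e+00,  0.00000000e+00,  0.00000000e+00,
         1.00000000e+00]])}
0.1 [ 0.25320783 -0.62518298  0.25534465] [[-7.28916905e-04  9.26874181e-01  3.75371445e-01]
 [ 1.67440309e-03  3.75372150e-01 -9.26872670e-01]
 [-9.99998333e-01 -4.70900485e-05 -1.82557610e-03]]
```

View pics/scene0.png

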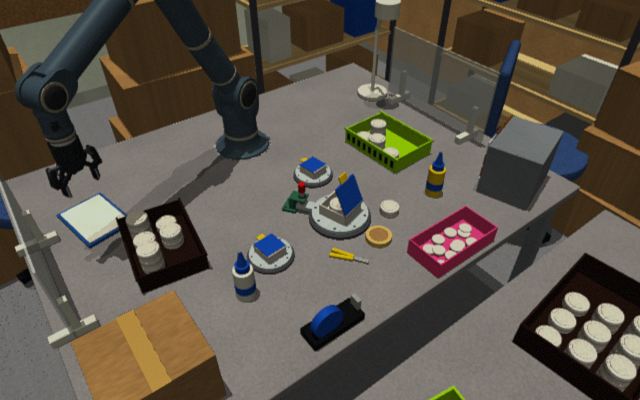

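View pics/top0.png

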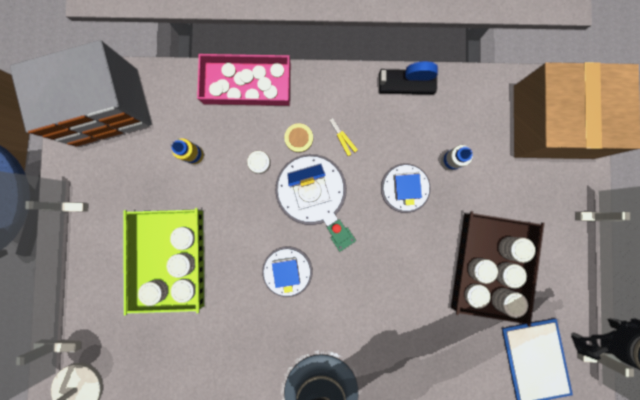

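The top view shows the large jig at (311,189) with its lid open on the far side and the tab at (307,183). The red knob is at (337,228), on the robot side to the right. The two small jigs with shut lids, at (408,188) and (287,271), are look-alikes.

```bash
cat > h.py <<'E'
import numpy as np,cv2
from rig import *
def cloud(n,d):
    c=camera_params(n);K=c["K"];v,u=np.indices(d.shape)
    P=np.stack([(u-K[0,2])/K[0,0]*d,(v-K[1,2])/K[1,1]*d,d],-1)
    return P@c["rotation"].T+c["position"]
def ray(n,u,v,z):
    c=camera_params(n);K=c["K"];r=c["rotation"]@np.array([(u-K[0,2])/K[0,0],(v-K[1,2])/K[1,1],1])
    return c["position"]+r*(z-c["position"][2])/r[2]
def hsv(p): return cv2.cvtColor(p,cv2.COLOR_RGB2HSV)
E
python3 - <<'E'
from h import *
np.set_printoptions(precision=4,suppress=True)
for n,roi in(("top",(260,140,370,260)),("scene",(270,165,385,245))):
    f=np.load(n+"0.npz");p,d=f["p"],f["d"];X=cloud(n,d);H=hsv(p)
    m=np.zeros(d.shape,bool);x0,y0,x1,y1=roi;m[y0:y1,x0:x1]=1;m&=d>0
    h,s,v=[H[...,i].astype(int) for i in range(3)]
    red=m&((h<8)|(h>172))&(s>150)&(v>80);blue=m&(h>100)&(h<130)&(s>120);yel=m&(h>18)&(h<32)&(s>150)&(v>100);gr=m&(h>60)&(h<95)&(s>90)
    for k,q in(("red",red),("blue",blue),("yel",yel),("green",gr)):
        vv,uu=np.nonzero(q); 
        if len(uu)==0: print(n,k,0);continue
        print(n,k,len(uu),"px",uu.mean(),vv.mean(),"med",np.median(X[q],0),"min",X[q].min(0),"max",X[q].max(0))
    top=red&(X[...,2]>.108);print(" redtop",top.sum(),X[top].mean(0))
    B=X[blue]; c=np.median(B,0); B=B[np.linalg.norm(B-c,axis=1)<.09]; c=B.mean(0)
    w,V=np.linalg.eigh(np.cov((B-c).T)); N=V[:,0]; r=abs((B-c)@N)<.004; c=B[r].mean(0); w,V=np.linalg.eigh(np.cov((B[r]-c).T))
    print(" lid normal",V[:,0],"c",c,"sd",np.sqrt(w),r.sum())
    # platter top z~30 radius fit
    a=m&(abs(X[...,2]-.030)<.006)&(s<60); Q=X[a][:,:2]
    (cx,cy),R=cv2.minEnclosingCircle(Q.astype(np.float32)); print(" platter",cx,cy,R,a.sum())
    b=m&(abs(X[...,2]-.070)<.004)&(s<60); print(" rim",b.sum(),cv2.minAreaRect(X[b][:,:2].astype(np.float32)))
E
```

```text
top red 56 px 336.07142857142856 227.98214285714286 med [ 0.4726 -0.0334  0.1137] min [ 0.4619 -0.044   0.1005] max [ 0.4832 -0.0227  0.1181]
top blue 379 px 305.2295514511873 174.4036939313984 med [0.6132 0.0521 0.1343] min [0.5813 0.0008 0.0824] max [0.6445 0.0996 0.1682]
top yel 152 px 333.2171052631579 158.08552631578948 med [ 0.7042 -0.0556  0.0126] min [ 0.5801 -0.0883 -0.002 ] max [0.7314 0.0583 0.1901]
top green 281 px 341.2740213523132 236.93950177935943 med [ 0.4452 -0.0518  0.0566] min [ 0.4156 -0.0826  0.0065] max [ 0.4912 -0.0121  0.0627]
 redtop 53 [ 0.4724 -0.0341  0.1138]
 lid normal [0.8628 0.2694 0.4279] c [0.6136 0.0509 0.1319] sd [0.0012 0.0266 0.028 ] 369
 platter 0.5430296063423157 0.10514838248491287 0.17045962810516357 2448
 rim 127 ((0.5883364677429199, 0.042064547538757324), (0.1081499457359314, 0.09972181916236877), 17.103605270385742)
scene red 31 px 301.0 184.0 med [ 0.4728 -0.0379  0.114 ] min [ 0.3579 -0.0497  0.0169] max [0.4838 0.0383 0.1188]
scene blue 823 px 335.33414337788577 196.98663426488457 med [0.6109 0.0459 0.1082] min [ 0.319  -0.2399 -0.0028] max [0.6477 0.2098 0.168 ]
scene yel 117 px 357.35042735042737 204.23931623931625 med [0.5989 0.0474 0.1661] min [ 0.3922  0.0244 -0.0012] max [0.773  0.201  0.1873]
scene green 244 px 293.2295081967213 201.5737704918033 med [ 0.4563 -0.0647  0.0501] min [ 0.4088 -0.0958  0.006 ] max [ 0.4963 -0.0147  0.0656]
 redtop 29 [ 0.4732 -0.0391  0.114 ]
 lid normal [0.8688 0.27   0.415 ] c [0.6164 0.0465 0.123 ] sd [0.0018 0.0281 0.0292] 588
 platter 0.5067104697227478 0.013250377029180527 0.2193208783864975 1115
 rim 105 ((0.5487018823623657, 0.018155284225940704), (0.19538627564907074, 0.10027531534433365), 20.938440322875977)
```

```bash
cat >> h.py <<'E'
def R(yaw): # tool down, y axis at yaw, jaws across it
    x=np.array([0,0,-1.]);y=np.array([np.cos(yaw),np.sin(yaw),0]);return np.stack([x,y,np.cross(x,y)],1)
def wrist(name):
    s=sense();p,d=camera("wrist");np.savez(name+".npz",p=p,d=d,pos=s["position"],rot=s["tcp_rot"]);cv2.imwrite(f"pics/{name}.png",p[...,::-1]);return s
def wcloud(f):
    c=camera_params("wrist");K=c["K"];T=c["tool_from_camera"];d=f["d"];v,u=np.indices(d.shape)
    a=(u-K[0,2])/K[0,0];b=(v-K[1,2])/K[1,1];t=np.hypot(a,b)+1e-9;k=np.tan(np.minimum(t,1.5))/t
    P=np.stack([a*k*d,b*k*d,d],-1);return (P@T[:3,:3].T+T[:3,3])@f["rot"].T+f["pos"]
E
python3 - <<'E'
from h import *
movep([.50,-.02,.34],R(.30)); command_gripper(0.0,60); s=wrist("w1"); print(s["time_s"],s["position"])
E
```

```text
3.2167 [ 0.49999976 -0.01993846  0.34002516]
```

View pics/w1.png

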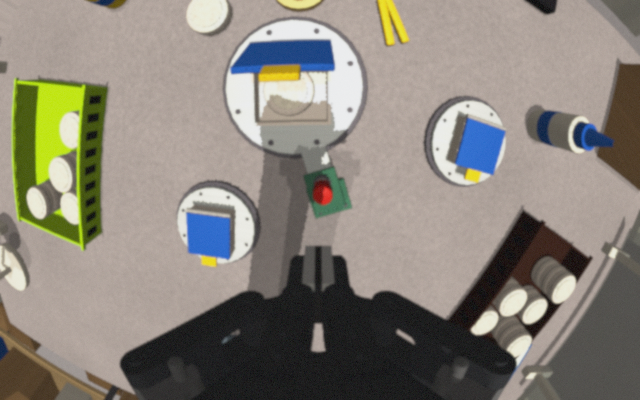

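The wrist view shows the lid at (285,55) with its tab at (280,72), the platter around (295,88), and the red knob at (322,190) on its green plate. Next I'll get the positions from this view.

```bash
python3 - <<'E'
from h import *
np.set_printoptions(precision=4,suppress=True)
f=np.load("w1.npz");p,d=f["p"],f["d"];X=wcloud(f);h,s,v=[hsv(p)[...,i].astype(int) for i in range(3)]
m=np.zeros(d.shape,bool);m[10:225,215:375]=1;m&=d>0
red=m&((h<8)|(h>172))&(s>150)&(v>60);blue=m&(h>100)&(h<130)&(s>120);blue[110:]=0;yel=m&(h>18)&(h<32)&(s>150);yel[:60]=0;yel[100:]=0;gr=m&(h>60)&(h<95)&(s>90)
for k,q in(("red",red),("blue",blue),("yel",yel),("gr",gr)):print(k,q.sum(),np.median(X[q],0),X[q].min(0),X[q].max(0))
t=red&(X[...,2]>.110);print("redtop",t.sum(),X[t].mean(0))
g=gr&(abs(X[...,2]-.058)<.004);print("plate",cv2.minAreaRect(X[g][:,:2].astype(np.float32)))
B=X[blue];ok=np.ones(len(B),bool)
for _ in range(4):
    c=B[ok].mean(0);w,V=np.linalg.eigh(np.cov((B[ok]-c).T));ok=abs((B-c)@V[:,0])<.003
print("lid",V[:,0],c,ok.sum())
for z,nm in((.03,"platter"),):
    a=m&(abs(X[...,2]-z)<.005)&(s<50);a=cv2.morphologyEx(a.astype(np.uint8),cv2.MORPH_OPEN,np.ones((3,3)))
    n,l,st,_=cv2.connectedComponentsWithStats(a);i=1+st[1:,4].argmax();Q=X[l==i][:,:2]
    hull=cv2.convexHull(Q.astype(np.float32))[:,0];A=np.c_[2*hull,np.ones(len(hull))];b=(hull**2).sum(1);keep=np.ones(len(b),bool)
    for _ in range(5):
        q=np.linalg.lstsq(A[keep],b[keep],rcond=None)[0];r=np.sqrt(q[2]+q[:2]@q[:2]);e=abs(np.linalg.norm(hull-q[:2],axis=1)-r);keep=e<=max(.003,np.median(e))
    print(nm,q[:2],r,keep.sum(),len(Q)); C=q[:2]
k=X[t].mean(0)[:2]-C;print("knob dist",np.linalg.norm(k),"bracket yaw",np.arctan2(-k[1],-k[0]))
E
```

```text
red 354 [ 0.4764 -0.0321  0.115 ] [ 0.4443 -0.0465  0.0584] [ 0.486  -0.0215  0.1175]
blue 2409 [0.6128 0.0493 0.139 ] [ 0.5815 -0.0001  0.0824] [0.6488 0.1025 0.1675]
yel 544 [0.5909 0.0439 0.1865] [0.5802 0.0264 0.0385] [0.6023 0.0909 0.1905]
gr 689 [ 0.4604 -0.0541  0.0592] [ 0.4082 -0.0887  0.0109] [ 0.4966 -0.0097  0.0625]
redtop 286 [ 0.4748 -0.0328  0.1151]
plate ((0.46306294202804565, -0.040736787021160126), (0.05669637769460678, 0.04343956708908081), 35.87624740600586)
lid [0.8664 0.2667 0.4221] [0.6146 0.0501 0.1333] 2241
platter [0.5848 0.0422] 0.09444830003912963 42 7444
knob dist 0.1331410404653985 bracket yaw 0.5982806383816901
```

```bash
cat >> h.py <<'E'
C=np.array([.585,.042]);YAW=.30;ex=np.array([np.cos(YAW),np.sin(YAW),0]);ez=np.array([0,0,1.])
H=np.r_[C,.0705]+.05*ex;KN=np.array([.474,-.034,.097])
def tcp(th,r=.09,off=0.):  # fingertip corner on the lid's outer face
    d=-ex*np.cos(th)+ez*np.sin(th);n=ex*np.sin(th)+ez*np.cos(th)
    return H+r*d+(.008+off)*n+.011*ex+.025*ez
E
python3 - <<'E'
from h import *
np.set_printoptions(precision=3,suppress=True)
a=tcp(1.135,off=.03)
movep(np.r_[(a+.03*ex)[:2],.30],R(YAW)); move_l(a,feed=.25)
for th in np.r_[np.arange(1.05,.05,-.15),0.03]:
    st=move_l(tcp(th),feed=.12,until_force=25); s=sense(); print(round(th,2),st,s["wrist_force"],s["position"]-tcp(th))
    if st: break
else:
    st=move_l(tcp(0)-.006*ez,feed=.02,until_force=15); s=sense(); print(st,s["wrist_force"],s["position"]-tcp(0))
print(s["time_s"])
E
```

```text
1.05 False [-0.228 -0.862 -0.175] [0.001 0.    0.002]
0.9 False [-0.195  0.619  0.18 ] [0. 0. 0.]
0.75 False [-0.022 -0.336  0.296] [-0. -0. -0.]
0.6 False [-0.232 -0.539  0.584] [-0. -0. -0.]
0.45 False [-0.427  0.706  1.256] [-0. -0. -0.]
0.3 False [-0.376 -0.792  0.425] [-0. -0. -0.]
0.15 False [ 0.571 -0.119 -0.029] [-0. -0. -0.]
0.03 False [-0.364  0.519  0.357] [-0. -0. -0.]
True [-1.158 -0.935  7.872] [0.001 0.    0.   ]
7.2917
```

The fingertips met firm resistance at exactly the shut height. Next I'll move above the knob and check from there.

```bash
python3 - <<'E'
from h import *
np.set_printoptions(precision=4,suppress=True)
p=sense()["position"]; move_l(p+.12*ez,feed=.25); movep([KN[0],KN[1],.24],R(.61)); command_gripper(.06,60); s=wrist("w2")
f=np.load("w2.npz");P,d=f["p"],f["d"];X=wcloud(f);h,S,v=[hsv(P)[...,i].astype(int) for i in range(3)]
m=(d>0)&(np.linalg.norm(X[...,:2]-KN[:2],axis=-1)<.05)
red=m&((h<8)|(h>172))&(S>150)&(v>60);t=red&(X[...,2]>.108);print(red.sum(),X[t].mean(0),X[t].min(0),X[t].max(0))
b=(d>0)&(h>100)&(h<130)&(S>120)&(np.linalg.norm(X[...,:2]-C,axis=-1)<.08);B=X[b];q=np.linalg.lstsq(np.c_[B[:,:2],np.ones(len(B))],B[:,2],rcond=None)[0];print("lid",b.sum(),q,np.percentile(B[:,2],[5,50,95]),s["time_s"])
E
```

```text
696 [ 0.4746 -0.0322  0.1149] [ 0.4623 -0.0435  0.108 ] [ 0.4858 -0.0215  0.1175]
lid 10485 [-0.0005  0.0005  0.0802] [0.0787 0.0799 0.0812] 9.0667
```

View pics/w2.png

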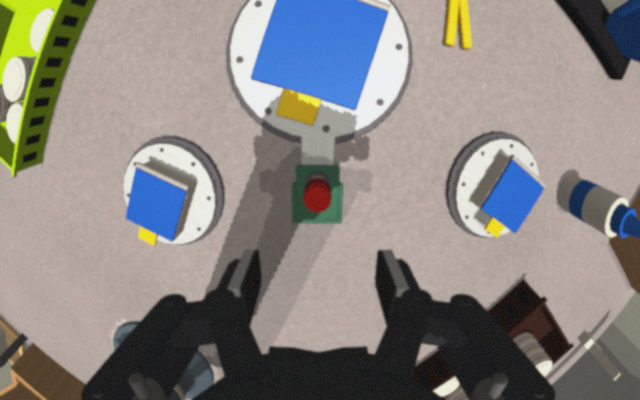

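The lid is flat: fitted slope about 0 and height 80 mm. The knob at (317,195) is centred between the jaws, with its centre at about (0.474, -0.0325). Next I'll grip and pull.

```bash
python3 - <<'E'
from h import *
np.set_printoptions(precision=4,suppress=True)
k=np.array([.4742,-.0328]); 
move_l([*k,.15],feed=.15); print(move_l([*k,.103],feed=.08,until_force=15),sense()["wrist_force"])
command_gripper(.0,90); s=sense(); z0=s["position"][2]; print("gap",s["finger_gap"],s["wrist_force"],s["position"])
for up in (.006,.012,.016):
    st=move_l([*k,.103+up],feed=.03,until_force=30); s=sense(); print(up,st,s["position"][2]-z0,s["wrist_force"],s["finger_gap"])
st=move_l([*k,.103+.026],feed=.01,until_force=12); s=sense(); print(st,s["position"][2]-z0,s["wrist_force"],s["finger_gap"],s["time_s"])
wrist("w3"); p,d=camera("scene"); np.savez("scene3.npz",p=p,d=d)
cv2.imwrite("pics/s3.png",cv2.resize(p[160:250,260:390,::-1],None,fx=6,fy=6,interpolation=cv2.INTER_CUBIC))
E
```

```text
False [ 0.0578 -0.4368  0.0407]
gap 0.021841193293984932 [-1.6987 -1.2363  6.1032] [ 0.4745 -0.0329  0.1037]
0.006 False 0.005147970999009807 [ 3.2853  0.7437 -7.4924] 0.021834593683361596
0.012 False 0.011361069867006787 [ 5.0777  0.1666 -9.5903] 0.021570273400914913
0.016 False 0.015205011117640527 [  5.7364  -0.4309 -11.5358] 0.02189019083191785
True 0.017336246609960373 [  6.1917   0.2609 -12.1765] 0.022057928048841807 12.55
```

View pics/s3.png

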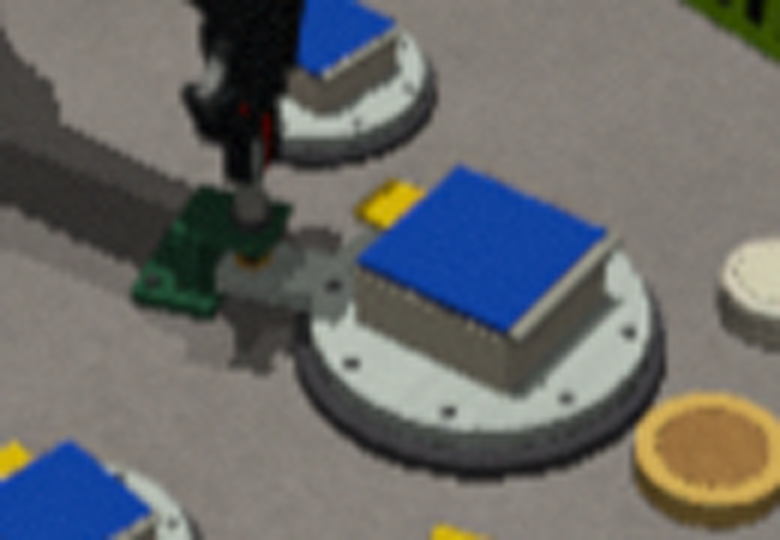

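View pics/w3.png

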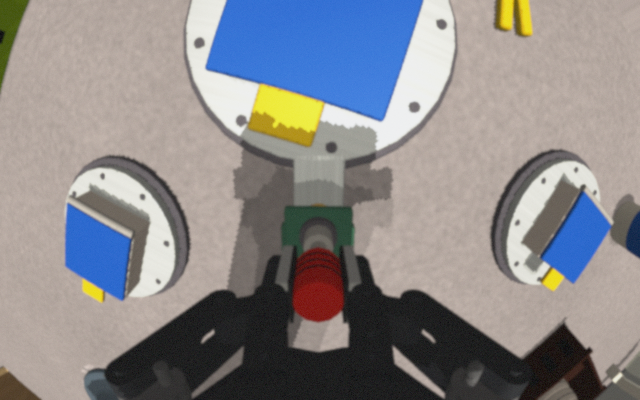

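The knob is gripped, and the brass rim shows with the pin above it. The force of 12 N equals the spring at full lift, so I'll pull a little further to confirm the stop.

```bash
python3 - <<'E'
from h import *
np.set_printoptions(precision=4,suppress=True)
q=np.array([.4742,-.0328])
for z in (.1215,.1225,.1235,.1245):
    st=move_l([*q,z],feed=.01,until_force=15); sleep(.2); s=sense(); print(z,st,s["position"],s["wrist_force"],s["finger_gap"],s["time_s"])
    if st or s["wrist_force"][2]<-22: break
wrist("w4")
f=np.load("w4.npz");P=f["p"];X=wcloud(f);h,S,v=[hsv(P)[...,i].astype(int) for i in range(3)]
red=(f["d"]>0)&((h<8)|(h>172))&(S>150)&(v>60)&(np.linalg.norm(X[...,:2]-q,axis=-1)<.03);print("knob top z",np.percentile(X[red][:,2],[5,50,90,95,99]))
E
```

```text
0.1215 False [ 0.4744 -0.0329  0.1211] [  6.2122  -0.3763 -12.426 ] 0.02186368877298722 13.1
0.1225 False [ 0.4744 -0.0329  0.1219] [  7.1452  -0.039  -16.0097] 0.021771818416462682 13.55
0.1235 False [ 0.4743 -0.0329  0.1219] [  9.8276   0.5348 -25.246 ] 0.0218236290531071 14.0
knob top z [0.1081 0.1324 0.1339 0.1341 0.1345]
```

The force rose from 16 to 25 N with no further motion, so the plunger is on its stop. The TCP rose 18.2 mm, and the knob top went from about 115 to 133 mm. Next I'll check that it holds, then hand in.

```bash
python3 - <<'E'
from h import *
sleep(1.0); s=sense(); print(s["position"],s["wrist_force"],s["finger_gap"],s["time_s"])
p,d=camera("top");X=cloud("top",d);h,S=hsv(p)[...,0],hsv(p)[...,1]
b=(h>100)&(h<130)&(S>120)&(np.linalg.norm(X[...,:2]-C,axis=-1)<.06)&(X[...,2]<.12);print("lid z",b.sum(),np.median(X[b][:,2]) if b.any() else None)
if s["wrist_force"][2]<-14 and s["position"][2]>.121: finish_job(); print("done")
E
```

```text
[ 0.47432948 -0.03288672  0.12192002] [  9.79921909   0.21019538 -24.40820125] 0.021865793617058683 15.05
lid z 1153 0.0785351307494131
the job is handed in; nothing more can be done
done
```

I swung the blue lid fully shut, then gripped the red knob, pulled it up to its stop and handed the job in at about 15 s while still holding it.

- **Lid:** its outer face measures 78.5 mm from the top camera, which is the shut height. From the wrist camera it read flat, at 80 mm.
- **Plunger:** the tool rose 18.2 mm, and the knob top went from about 115 to 133 mm. The upward pull then climbed from 16 to 25 N with no further motion, so it is on its stop.
- **Hold:** after a 1 s wait just before hand-in, it still held at 24 N, with the finger opening and the position unchanged.
- **Mismatches:** the finger opening reads 21.9 mm on the 24 mm knob. There is also a sideways force of about 10 N on the wrist. The grip did not slip, and I left both as they were.
- **Bystanders:** the arm's path did not touch the baskets, bottles or other things on the table. I did not re-measure their positions at the end.

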